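# Uncover the pharmacy balance and switch it on

### The arm

A 7-joint arm with a two-finger parallel gripper is mounted at the origin on the work surface. World frame = base frame: x ahead of the robot, y to its left, z up, the work surface at z = 0. Lengths are in m, angles in degrees, forces in N, time in s.
With the tool pointing down it reaches from about 0.425 to 1.025 m from the base axis. Payload 3.6 kg.
Tool frame: the origin (TCP) lies at the very end of the fingers, on their centre line; the grasp point (between the pads) lies 19 mm behind it (r.grasp_offset is the z of the grasp point in the tool frame, in m); z points along the fingers, y is the direction in which the jaws open and shut (so a half turn about z gives the same grasp; the last joint's range is limited). The gripper opens to 85 mm and grips with 20 to 120 N. Pads are 22 mm wide; open, the fingers measure 114 mm over their backs; the gripper's body (76 mm by 85 mm) begins 54 mm behind the grasp point. The pads swing forward as they close: fully open they stand 13 mm farther back than shut.
Start: joints at [-70.445, 33.873, 2.773, 92.16, -1.908, 54.013, -1.931], TCP at [0.305, 0.658, 0.231] pointing down, gripper open.
Joint ranges: [-153.93, 153.93], [-27.13, 128.08], [-72.61, 78.16], [10.71, 143.7], [-87.88, 267.88], [4.46, 118.87], [-176.78, 176.78]. Speed limits (degrees/s): [147.25, 147.25, 180, 180, 180, 180, 180].

### API

Orientations are given as [roll, pitch, yaw] about the fixed x, y, z axes, in that order (R = Rz(yaw) Ry(pitch) Rx(roll)).
In Python, from bench import r gives the robot as it stands.
- The arm moves only by the tool drive_tool, never from a script. Its argument "commands" is a list of rows, each a list of 3 entries, a list of its own where there are three numbers: the shift along the tool's x, y, z in cm, then the turn, a rotation vector about the tool's x, y, z in rad, then the finger opening in cm, from 0 to 8.54. A call has 1 to 10 rows; each row shifts and turns the pose as measured when the row begins, along the tool's axes as they then stand; what a row does not reach is not made up. A row lasts 1/8 s, in which the tool goes at most 62.5 mm and 10.7 degrees, less where a joint would pass 70% of its speed; a pose out of reach is approached as far as the arm can. A call is refused whole if a number of a shift passes 6.25 or a number of a turn 0.188, either way. A call with a gripper value outside its range is refused whole. The fingers move at their own pace and stop on an object; the grip force is fixed at half the most. Time passes only in rows, so rows that do not move let the fingers close. It gives the time, the measured TCP pose, the force and the opening at its end, in the units of the state.
- r.sense(): the state, without advancing time (a new reading comes with each control period).
- r.grab_frame(name): name is "scene" or "top"; returns a dict with "image" (480x640x3 uint8, blue, green, red), "intrinsics" (3x3 intrinsics, pixels), "rvec" (rotation vector, rad) and "tvec" (3), from world to camera coordinates, as OpenCV has them. Camera axes: x right, y down, z forward; pixel columns grow to the right and rows downward; lengths in m; the calibration is good to about 2 mm. A picture is of the moment at which its call begins. There is no depth.
- r.sign_off(): hands the job in, once; it reports no verdict.
The state is a dict: "t": time; "joint_positions": joint angles; "dq": joint speeds; "effort": joint torques, N m; "tcp_pos": TCP position; "tcp_rot": TCP orientation; "ft_force": force on the tool from outside, world axes, zero at the start; "wrist_torque": the same for the moment, N m; "opening": finger opening in m.
Only numpy, scipy, OpenCV 4.12 (cv2) and the standard library are available. Lean on these libraries where they do the work, as an engineer would, in place of code of your own. Each camera call takes 0.05 s, during which the arm holds its last target.

### The job

Get the balance ready for weighing: with your fingertips under the orange lip, flip the white dust hood up and over until it leans back open by itself, let go of it, then press the green power button fully down and release it, leaving the hood open. Grip nothing: the lip must not be pinched, and the bottle, the jar and the brass weight standing around the balance must stay where they are.

Things in the scene. Friction and masses are not known exactly. Their poses are not given: they have to be found in the camera images.
- balance: Balance fixed to the table: grey base 150 deep (x) x 180 wide (y) x 70 mm high. Origin at the centre of its underside; x points from its front to its rear (roughly to the robot's left, give or take 30 degrees), y left, z up. On top, under the hood: steel pan 84 mm across, 12 mm high, centred 22 mm behind the origin; green power button 50 mm in front of the origin, 45 mm to the right (-y).
- hood_lip (a point): Middle of the front bottom edge of the hood's orange lip, a flat tongue 30 mm long (out from the hood's front wall), 100 mm wide, 6 mm thick. Axes as the balance's when closed, turning with the hood. Closed, its underside is 71 mm above the table, with free space under it back to the base's front face, 30 mm behind this edge. Lifted from below by fingertips tilted forward, it swings the hood up.
- hood_hinge (a point): Middle of the hood's hinge line, along the rear top edge of the base, 71 mm above the table and 180 mm behind the lip's front edge; the hinge runs along its y axis.
- hood (a joint): Angle of the white dust hood (shallow box 150 x 180 x 34 mm, 3 mm walls, open below, about 0.18 kg), rad: 0 closed, grows as the front rises and swings over the rear, stop at 1.95. It turns freely: let go below about 1.3 it falls shut; beyond that it falls open by itself and rests on the stop. About 1 N upwards at the lip lifts it.
- power (a joint): Travel of the green power button, m: 0 released, 0.006 fully down. Sprung; about 4 N presses it fully down, and it springs back when released.
- power_top (a point): Centre of the top of the green power button (24 mm across, in a low black housing), which is pressed straight down from above once the hood is open.
- amber: Amber glass bottle with black cap, 54 mm across, 115 mm tall, loose, near the balance. Origin at the centre of its underside. Not to be disturbed.
- jar: White jar with blue lid, 60 mm across, 85 mm tall, loose, near the balance. Origin at the centre of its underside. Not to be disturbed.
- weight: Brass calibration weight with a knob, 36 mm across, 58 mm tall, loose, near the balance. Origin at the centre of its underside. Not to be disturbed.

How it is judged:
By the outcome, as a careful person would: the job done as asked, in the order asked, and still so for the second after the job is handed in, with the robot touching nothing.
It also fails if it takes over 56 s, if anything falls off the work surface, if the arm or the gripper's body presses on something with over 40 N, if the wrist force passes 120 N, or if a joint passes its speed limit or range.

## Working session

There is one attempt and no reset: what is moved stays moved. The work goes in short steps, Python scripts to look and compute and a tool call to move; the robot and the scene stay as the last step left them, time stands still between calls to the robot, and variables do not carry over. Pictures are saved under pics/ and viewed, and the job is handed in when it is done.

Besides the shell and the picture viewer there is one more tool, called after "Call:" as name(argument=value, ...) on one line, values as JSON. drive_tool: Moves the arm, as the interface text tells. Its arguments: {"type":"object","properties":{"commands":{"type":"array","items":{"type":"array"}}},"required":["commands"]}

```bash
mkdir -p pics; ls
python3 - <<'E'
from bench import r
import cv2
s=r.sense()
for k in ("t","tcp_pos","tcp_rot","ft_force","opening"): print(k,s[k])
for n in ("scene","top"):
    f=r.grab_frame(n); cv2.imwrite(f"pics/{n}0.png",f["image"]); 
    print(n,f["intrinsics"],f["rvec"],f["tvec"])
E
```

```text
pics
t 0.0
tcp_pos [0.30505231 0.65677532 0.23014654]
tcp_rot [-1.79871947e+02  7.63978917e-03  1.55091072e+02]
ft_force [0.35442216 0.78513805 0.17576977]
opening 0.08525293122703204
scene [[617.4488246    0.         324.42259297]
 [  0.         617.4488246  236.57109806]
 [  0.           0.           1.        ]] [ 1.64004194  1.98668449 -0.75912397] [ 0.0277635  -0.38160265  1.51003244]
top [[502.34261468   0.         322.35279071]
 [  0.         502.34261468 236.1874634 ]
 [  0.           0.           1.        ]] [ 2.12752981 -2.13155774  0.17778807] [0.0901573  0.59666833 0.8608694 ]
```

View pics/scene0.png

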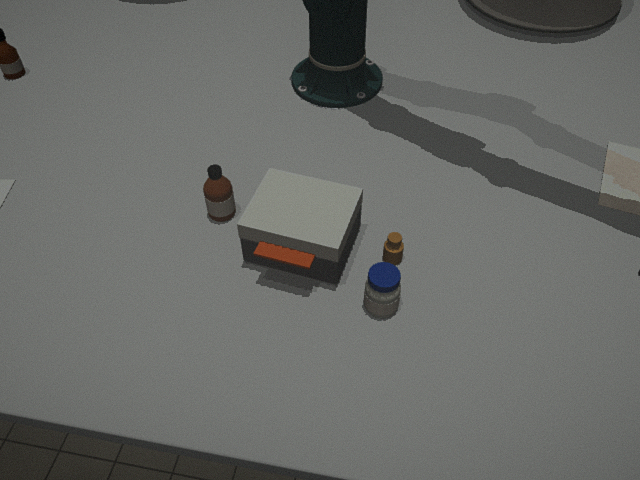

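View pics/top0.png

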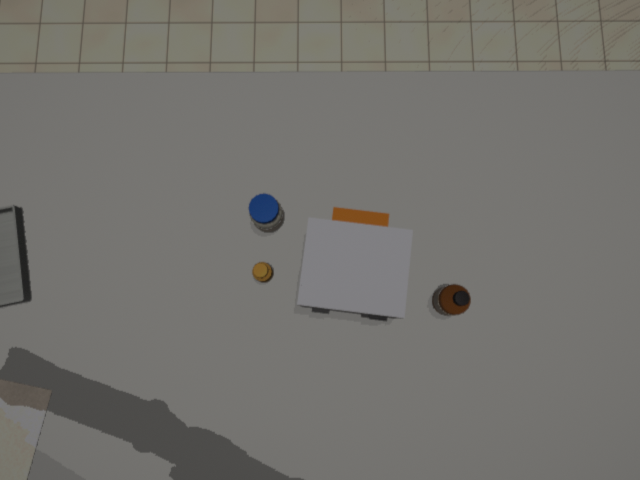

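```bash
cat > h.py <<'E'
from bench import r
import numpy as np, cv2
def cam(n):
    f=r.grab_frame(n); R=cv2.Rodrigues(np.array(f["rvec"],float))[0]
    return dict(img=f["image"],K=np.array(f["intrinsics"]),R=R,t=np.array(f["tvec"]).ravel(),rv=np.array(f["rvec"],float))
def back(c,uv,z):
    d=c["R"].T@np.linalg.inv(c["K"])@np.array([uv[0],uv[1],1.]); o=-c["R"].T@c["t"]
    return o+d*(z-o[2])/d[2]
def proj(c,P):
    return cv2.projectPoints(np.atleast_2d(np.array(P,float)),c["rv"],c["t"],c["K"],None)[0].reshape(-1,2)
E
python3 - <<'E'
from h import *
np.set_printoptions(precision=4,suppress=True)
a=cam("top");b=cam("scene")
for c in(a,b): print(-c["R"].T@c["t"])
for p in [(307,219),(412,230),(405,316),(299,309)]: print("hood",back(a,p,.105))
for p in [(333,208),(389,213)]: print("lip",back(a,p,.077))
for p in [(271,171),(363,186),(338,257),(240,225)]: print("hoodS",back(b,p,.105))
for p in [(254,256),(312,265)]: print("lipS",back(b,p,.074))
print("jar",back(a,(264,208),.085),back(b,(384,276),.085))
print("w",back(a,(261,270),.058),back(b,(395,238),.058))
print("amb",back(a,(461,298),.115),back(b,(215,170),.115))
for n,c in(("t",a),("s",b)):
    im=c["img"]; cr=im[170:350,220:480] if n=="t" else im[150:330,190:450]
    cv2.imwrite(f"pics/{n}c.png",cv2.resize(cr,None,fx=3,fy=3,interpolation=cv2.INTER_CUBIC))
E
```

```text
[0.4411 0.0847 0.9505]
[1.2714 0.2196 0.8729]
hood [0.6176 0.1151 0.105 ]
hood [ 0.598  -0.0646  0.105 ]
hood [ 0.4527 -0.0483  0.105 ]
hood [0.4645 0.1279 0.105 ]
lip [0.6434 0.0699 0.077 ]
lip [ 0.634  -0.0296  0.077 ]
hoodS [ 0.4589 -0.0394  0.105 ]
hoodS [0.4665 0.1329 0.105 ]
hoodS [0.6386 0.118  0.105 ]
hoodS [ 0.6004 -0.0576  0.105 ]
lipS [ 0.6376 -0.0257  0.074 ]
lipS [0.6382 0.0744 0.074 ]
jar [0.6418 0.1919 0.085 ] [0.6474 0.1954 0.085 ]
w [0.5348 0.1985 0.058 ] [0.5379 0.2028 0.058 ]
amb [ 0.4818 -0.14    0.115 ] [ 0.486  -0.1369  0.115 ]
```

View pics/tc.png

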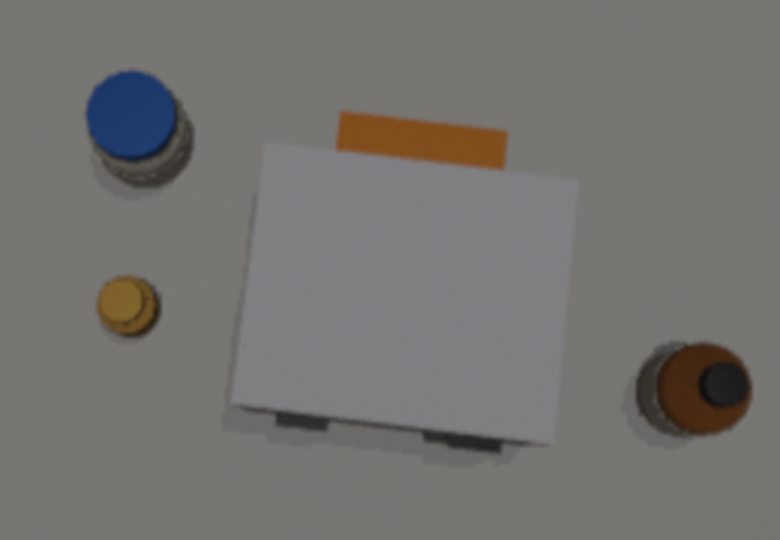

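View pics/sc.png

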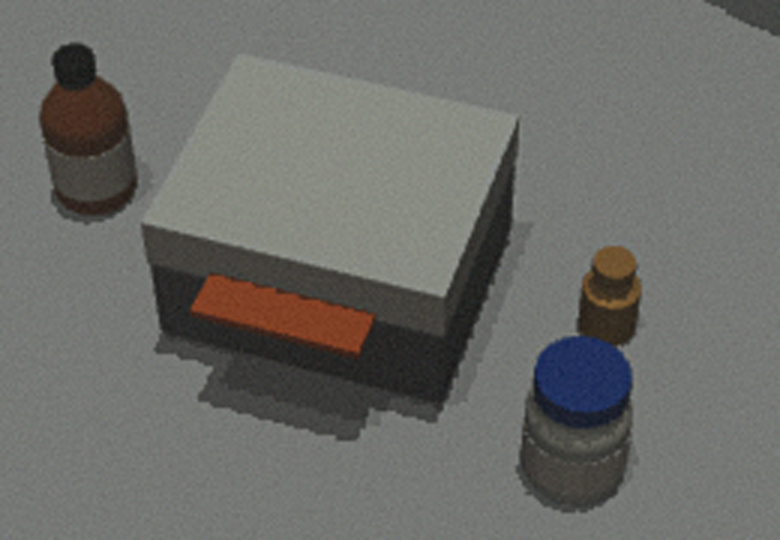

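Run:
```python
from h import *
from scipy.optimize import least_squares
np.set_printoptions(precision=4,suppress=True)
a=cam("top");b=cam("scene")
print(proj(b,[[0,0,0],[.305,.658,.231],[0,0,.3]]),proj(a,[[0,0,0],[.305,.658,.231]]))
# crops: top off(220,170) scene(190,150) /3
T=lambda u,v:(220+u/3,170+v/3)
S=lambda u,v:(190+u/3,150+v/3)
# balance frame: hood front x=-75..75, y+-90 ; 
z=.105
mod=[[-.075,-.09,z],[-.075,.09,z],[.075,.09,z],[.075,-.09,z]]
lip=[[-.105,-.05,.077],[-.105,.05,.077]]; lipb=[[-.105,-.05,.071],[-.105,.05,.071]]
# x points toward robot (-x world): yaw~175 -> left(+y bal) = -y world
obsT=[T(264,144),T(578,181),T(552,443),T(232,404)]; lipT=[T(340,111),T(508,131)]
obsS=[S(445,296),S(144,223),S(239,55),S(519,119)]; lipS=[S(361,353),S(192,309)]
def res(p,full=False):
    c,s=np.cos(p[2]),np.sin(p[2]); R=np.array([[c,-s,0],[s,c,0],[0,0,1]])
    f=lambda M:(np.array(M)@R.T)+[p[0],p[1],0]
    e=[proj(a,f(mod))-obsT,proj(a,f(lip))-lipT,proj(b,f(mod))-obsS,proj(b,f(lipb))-lipS]
    e=np.vstack(e); return e if full else e.ravel()
o=least_squares(res,[.54,.03,np.radians(175)],loss="soft_l1"); p=o.x
print(p[:2],np.degrees(p[2])); print(res(p,True))
c,s=np.cos(p[2]),np.sin(p[2]); R=np.array([[c,-s,0],[s,c,0],[0,0,1]])
for n,q in dict(lip=[-.105,0,.071],hinge=[.075,0,.071],btn=[-.05,-.045,.07]).items(): print(n,R@q+[p[0],p[1],0])
```

```text
[[335.775   80.5346]
 [684.8201 108.1243]
 [337.4776 -42.4972]] [[374.9622 584.361 ]
 [-93.1546 424.6094]]
[0.5346 0.0342] 172.88053594644106
[[-0.491  -0.4569]
 [-0.7868 -0.2792]
 [-0.4714  0.5817]
 [-1.2805  0.2027]
 [-0.8875  0.1114]
 [-1.0192  0.1028]
 [-0.6042 -0.4589]
 [-1.4294 -0.9426]
 [-0.6918 -1.303 ]
 [-0.4404 -1.8522]
 [-1.2249  1.2503]
 [-0.6254  1.6933]]
lip [0.6388 0.0212 0.071 ]
hinge [0.4602 0.0435 0.071 ]
btn [0.5898 0.0727 0.07  ]
```

```bash
cat > plan.py <<'E'
from h import *
from scipy.spatial.transform import Rotation as Ro, Slerp
P0=np.array([.5346,.0342,0]); YAW=172.88
Rb=Ro.from_euler('z',YAW,degrees=True).as_matrix()
def state():
    s=r.sense(); p=np.array(s["tcp_pos"]); R=Ro.from_euler('xyz',s["tcp_rot"],degrees=True).as_matrix()
    return s,p,R
def target(u,v,z,th):
    "u: outward from hinge, v: balance y, th: tilt deg (tip toward rear)"
    p=Rb@np.array([.075-u,v,z])+P0
    R=Rb@Ro.from_euler('x',180,degrees=True).as_matrix()@Ro.from_euler('y',th,degrees=True).as_matrix()
    return p,R
def uv(p,R):
    q=Rb.T@(p-P0); z=Rb.T@R[:,2]
    return np.round([.075-q[0],q[1],q[2]],4), "tilt",np.round(np.degrees(np.arctan2(z[0],-z[2])),1),"side",np.round(np.degrees(np.arcsin(z[1])),1)
def rows(way,ns,g):
    s,p,R=state(); print("now",s["t"],uv(p,R),"j",np.round(s["joint_positions"],1),"f",np.round(s["ft_force"],1))
    for w,n in zip(way,ns):
        pt,Rt=target(*w); sl=Slerp([0,1],Ro.from_matrix([R,Rt])); pp,RR=p,R
        for i in range(1,n+1):
            a=p+(pt-p)*i/n; A=sl(i/n).as_matrix()
            d=RR.T@(a-pp)*100; rv=Ro.from_matrix(RR.T@A).as_rotvec()
            print([[round(float(x),2) for x in d],[round(float(x),3) for x in rv],g],end=",\n"); pp,RR=a,A
        p,R=pt,Rt
E
python3 -c "
from plan import *
rows([(.32,0,.30,10)],[20],0)"
```

```text
now 0.3 (array([-0.2297, -0.5899,  0.2309]), 'tilt', np.float64(0.0), 'side', np.float64(0.0)) j [-70.4  33.9   2.8  92.2  -1.9  54.   -1.9] f [0.8 0.5 0.2]
[[-3.52, -1.97, -0.34], [0.001, 0.009, -0.015], 0],
[[-3.48, -2.02, -0.37], [0.001, 0.009, -0.015], 0],
[[-3.45, -2.08, -0.4], [0.001, 0.009, -0.015], 0],
[[-3.41, -2.13, -0.43], [0.001, 0.009, -0.015], 0],
[[-3.38, -2.18, -0.45], [0.001, 0.009, -0.015], 0],
[[-3.34, -2.24, -0.48], [0.001, 0.009, -0.015], 0],
[[-3.3, -2.29, -0.5], [0.001, 0.009, -0.015], 0],
[[-3.26, -2.34, -0.53], [0.001, 0.009, -0.015], 0],
[[-3.22, -2.39, -0.55], [0.001, 0.009, -0.015], 0],
[[-3.17, -2.44, -0.58], [0.001, 0.009, -0.015], 0],
[[-3.13, -2.49, -0.6], [0.001, 0.009, -0.015], 0],
[[-3.09, -2.54, -0.63], [0.001, 0.009, -0.015], 0],
[[-3.04, -2.59, -0.65], [0.001, 0.009, -0.015], 0],
[[-3.0, -2.64, -0.67], [0.001, 0.009, -0.015], 0],
[[-2.95, -2.68, -0.69], [0.001, 0.009, -0.015], 0],
[[-2.9, -2.73, -0.72], [0.001, 0.009, -0.015], 0],
[[-2.85, -2.77, -0.74], [0.001, 0.009, -0.015], 0],
[[-2.8, -2.82, -0.76], [0.001, 0.009, -0.015], 0],
[[-2.75, -2.86, -0.78], [0.001, 0.009, -0.015], 0],
[[-2.7, -2.91, -0.8], [0.001, 0.009, -0.015], 0],
```

Call:
drive_tool(commands=[[[-3.5,-2.0,-0.6],[0,0.01,-0.015],0],[[-3.5,-2.0,-0.6],[0,0.01,-0.015],0],[[-3.5,-2.1,-0.6],[0,0.01,-0.015],0],[[-3.4,-2.1,-0.6],[0,0.01,-0.015],0],[[-3.4,-2.2,-0.6],[0,0.01,-0.015],0],[[-3.3,-2.2,-0.6],[0,0.01,-0.015],0],[[-3.3,-2.3,-0.6],[0,0.01,-0.015],0],[[-3.3,-2.3,-0.6],[0,0.01,-0.015],0],[[-3.2,-2.4,-0.6],[0,0.01,-0.015],0],[[-3.2,-2.4,-0.6],[0,0.01,-0.015],0]])

```text
t: 1.55
tcp_pos: [0.5471, 0.3265, 0.275]
tcp_rot: [179.4, -6.0, 164.6]
ft_force: [0.8, 0.0, 0.7]
opening: -0.0001
```

```bash
python3 -c "
from plan import *
rows([(.32,0,.28,30)],[10],0)"
```

```text
now 1.55 (array([ 0.0512, -0.2916,  0.275 ]), 'tilt', np.float64(5.8), 'side', np.float64(-1.4)) j [-32.8  26.5   0.3  99.1  -5.9  58.1  45.3] f [0.8 0.  0.7]
[[-3.06, -2.5, -0.4], [0.005, 0.042, -0.014], 0],
[[-3.0, -2.54, -0.51], [0.005, 0.042, -0.014], 0],
[[-2.95, -2.58, -0.62], [0.005, 0.042, -0.014], 0],
[[-2.88, -2.63, -0.73], [0.005, 0.042, -0.014], 0],
[[-2.81, -2.67, -0.83], [0.005, 0.042, -0.014], 0],
[[-2.74, -2.71, -0.93], [0.005, 0.042, -0.014], 0],
[[-2.66, -2.75, -1.03], [0.005, 0.042, -0.014], 0],
[[-2.58, -2.8, -1.13], [0.005, 0.042, -0.014], 0],
[[-2.49, -2.84, -1.22], [0.005, 0.042, -0.014], 0],
[[-2.4, -2.88, -1.3], [0.005, 0.042, -0.014], 0],
```

Call:
drive_tool(commands=[[[-3.1,-2.5,-0.4],[0.005,0.042,-0.014],0],[[-3.0,-2.5,-0.5],[0.005,0.042,-0.014],0],[[-3.0,-2.6,-0.6],[0.005,0.042,-0.014],0],[[-2.9,-2.6,-0.7],[0.005,0.042,-0.014],0],[[-2.8,-2.7,-0.8],[0.005,0.042,-0.014],0],[[-2.7,-2.7,-0.9],[0.005,0.042,-0.014],0],[[-2.7,-2.8,-1.0],[0.005,0.042,-0.014],0],[[-2.6,-2.8,-1.1],[0.005,0.042,-0.014],0],[[-2.5,-2.8,-1.2],[0.005,0.042,-0.014],0],[[-2.4,-2.9,-1.3],[0.005,0.042,-0.014],0]])

```text
t: 2.8
tcp_pos: [0.7864, -0.0061, 0.2761]
tcp_rot: [179.3, -30.6, 173.7]
ft_force: [2.7, 0.2, -0.3]
opening: 0.0002
```

```bash
python3 -c "
from plan import *
rows([(.29,0,.15,45)],[10],0)"
```

```text
now 2.8 (array([0.3299, 0.0088, 0.2761]), 'tilt', np.float64(30.6), 'side', np.float64(-0.3)) j [ -1.7  52.7   1.6  53.7  -5.6 103.9  83.2] f [ 2.7  0.2 -0.3]
[[-0.3, 0.08, 1.29], [0.0, 0.025, 0.001], 0],
[[-0.33, 0.08, 1.28], [0.0, 0.025, 0.001], 0],
[[-0.36, 0.08, 1.27], [0.0, 0.025, 0.001], 0],
[[-0.4, 0.08, 1.26], [0.0, 0.025, 0.001], 0],
[[-0.43, 0.08, 1.25], [0.0, 0.025, 0.001], 0],
[[-0.46, 0.08, 1.24], [0.0, 0.025, 0.001], 0],
[[-0.49, 0.08, 1.23], [0.0, 0.025, 0.001], 0],
[[-0.52, 0.08, 1.22], [0.0, 0.025, 0.001], 0],
[[-0.55, 0.09, 1.2], [0.0, 0.025, 0.001], 0],
[[-0.58, 0.09, 1.19], [0.0, 0.025, 0.001], 0],
```

Run:
```python
import numpy as np
from scipy.optimize import least_squares
J=np.radians([[33.87,92.16,54.01],[26.5,99.1,58.1],[52.7,53.7,103.9]])
X=np.array([[np.hypot(.305,.657),.2305],[np.hypot(.5471,.3265),.275],[.7864,.2761]])
def fk(L,j):
    a,b,c=j[0],j[0]+j[1],j.sum()
    return np.array([L[1]*np.sin(a)+L[2]*np.sin(b)+L[3]*np.sin(c),L[0]+L[1]*np.cos(a)+L[2]*np.cos(b)+L[3]*np.cos(c)])
o=least_squares(lambda L:np.concatenate([fk(L,j)-x for j,x in zip(J,X)]),[.35,.4,.4,.25])
L=o.x;print(L,o.fun)
R0=.46*0
for th in (30,40,45,50,55):
  for x,z in ((.75,.15),(.70,.05),(.63,.045),(.62,.08),(.60,.13)):
    S=np.radians(180+th); wx=x-L[3]*np.sin(S); wz=z-L[3]*np.cos(S)-L[0]
    d=np.hypot(wx,wz); c4=(d*d-L[1]**2-L[2]**2)/(2*L[1]*L[2])
    if abs(c4)>1: print(th,x,z,"unreach",d);continue
    j4=np.arccos(c4); j2=np.arctan2(wx,wz)-np.arctan2(L[2]*np.sin(j4),L[1]+L[2]*np.cos(j4))
    print(th,x,z,np.round(np.degrees([j2,j4,S-j2-j4]),1))
```

```text
[0.29817445 0.62374049 0.46608078 0.3110256 ] [-2.01155088e-05  3.90477128e-04  9.20469493e-05 -3.12382292e-04
 -3.41823399e-05 -7.80932957e-05]
30 0.75 0.15 [54.4 66.9 88.7]
30 0.7 0.05 [56.5 77.5 76.1]
30 0.63 0.045 [52.4 88.9 68.6]
30 0.62 0.08 [49.4 90.2 70.4]
30 0.6 0.13 [44.7 92.5 72.8]
40 0.75 0.15 [ 60.   58.5 101.6]
40 0.7 0.05 [61.6 69.5 88.9]
40 0.63 0.045 [57.3 81.8 80.9]
40 0.62 0.08 [54.2 83.4 82.3]
40 0.6 0.13 [49.6 86.2 84.2]
45 0.75 0.15 [ 62.9  54.3 107.9]
45 0.7 0.05 [64.3 65.5 95.2]
45 0.63 0.045 [59.8 78.4 86.8]
45 0.62 0.08 [56.7 80.2 88.1]
45 0.6 0.13 [52.1 83.2 89.7]
50 0.75 0.15 [ 65.8  50.1 114.1]
50 0.7 0.05 [ 67.1  61.6 101.3]
50 0.63 0.045 [62.3 75.  92.7]
50 0.62 0.08 [59.3 77.  93.7]
50 0.6 0.13 [54.6 80.4 95. ]
55 0.75 0.15 [ 68.8  46.  120.2]
55 0.7 0.05 [ 69.9  57.8 107.4]
55 0.63 0.045 [64.9 71.7 98.3]
55 0.62 0.08 [61.8 74.  99.2]
55 0.6 0.13 [ 57.1  77.6 100.2]
```

Call:
drive_tool(commands=[[[-0.3,0.1,1.3],[0,0.025,0],0],[[-0.3,0.1,1.3],[0,0.025,0],0],[[-0.4,0.1,1.3],[0,0.025,0],0],[[-0.4,0.1,1.3],[0,0.025,0],0],[[-0.4,0.1,1.3],[0,0.025,0],0],[[-0.5,0.1,1.2],[0,0.025,0],0],[[-0.5,0.1,1.2],[0,0.025,0],0],[[-0.5,0.1,1.2],[0,0.025,0],0],[[-0.5,0.1,1.2],[0,0.025,0],0],[[-0.6,0.1,1.2],[0,0.025,0],0]])

```text
t: 4.05
tcp_pos: [0.7443, 0.0109, 0.1409]
tcp_rot: [179.2, -45.9, 173.9]
ft_force: [0.0, -0.4, 0.2]
opening: -0.0003
```

```bash
python3 -c "
from plan import *
rows([(.25,0,.045,45)],[10],0)"
```

```text
now 4.05 (array([ 0.2859, -0.0029,  0.1409]), 'tilt', np.float64(45.9), 'side', np.float64(-0.1)) j [ -1.9  63.    0.6  55.7  -7.  106.8  82.9] f [ 0.  -0.4  0.2]
[[-0.44, -0.04, 0.93], [0.0, -0.002, 0.001], 0],
[[-0.44, -0.03, 0.93], [0.0, -0.002, 0.001], 0],
[[-0.44, -0.03, 0.93], [0.0, -0.002, 0.001], 0],
[[-0.43, -0.03, 0.93], [0.0, -0.002, 0.001], 0],
[[-0.43, -0.03, 0.93], [0.0, -0.002, 0.001], 0],
[[-0.43, -0.03, 0.93], [0.0, -0.002, 0.001], 0],
[[-0.43, -0.03, 0.93], [0.0, -0.002, 0.001], 0],
[[-0.43, -0.03, 0.93], [0.0, -0.002, 0.001], 0],
[[-0.43, -0.03, 0.93], [0.0, -0.002, 0.001], 0],
[[-0.43, -0.03, 0.93], [0.0, -0.002, 0.001], 0],
```

Call:
drive_tool(commands=[[[-0.4,0,0.9],[0,0,0],0],[[-0.4,0,0.9],[0,0,0],0],[[-0.4,0,0.9],[0,0,0],0],[[-0.4,0,0.9],[0,0,0],0],[[-0.4,0,0.9],[0,0,0],0],[[-0.4,0,0.9],[0,0,0],0],[[-0.4,0,0.9],[0,0,0],0],[[-0.4,0,0.9],[0,0,0],0],[[-0.4,0,0.9],[0,0,0],0],[[0,0,0],[0,0,0],0]])

```text
t: 5.3
tcp_pos: [0.7085, 0.0158, 0.0522]
tcp_rot: [179.2, -46.0, 173.9]
ft_force: [-0.0, -0.6, 0.4]
opening: 0.0001
```

```bash
python3 -c "
from plan import *
rows([(.205,0,.045,45)],[4],0)
for n in ('scene','top'):
    c=cam(n); cr=c['img'][150:350,190:450] if n=='scene' else c['img'][150:350,220:480]
    cv2.imwrite(f'pics/{n}1.png',cv2.resize(cr,None,fx=3,fy=3))
"
```

```text
now 5.3 (array([ 0.2498, -0.0033,  0.0522]), 'tilt', np.float64(46.0), 'side', np.float64(-0.1)) j [-2.1 65.1  0.1 63.7 -6.8 96.8 83.6] f [-0.  -0.6  0.4]
[[0.65, -0.08, 0.93], [0.0, -0.004, 0.003], 0],
[[0.65, -0.08, 0.93], [0.0, -0.004, 0.003], 0],
[[0.66, -0.08, 0.92], [0.0, -0.004, 0.003], 0],
[[0.66, -0.08, 0.92], [0.0, -0.004, 0.003], 0],
```

View pics/scene1.png

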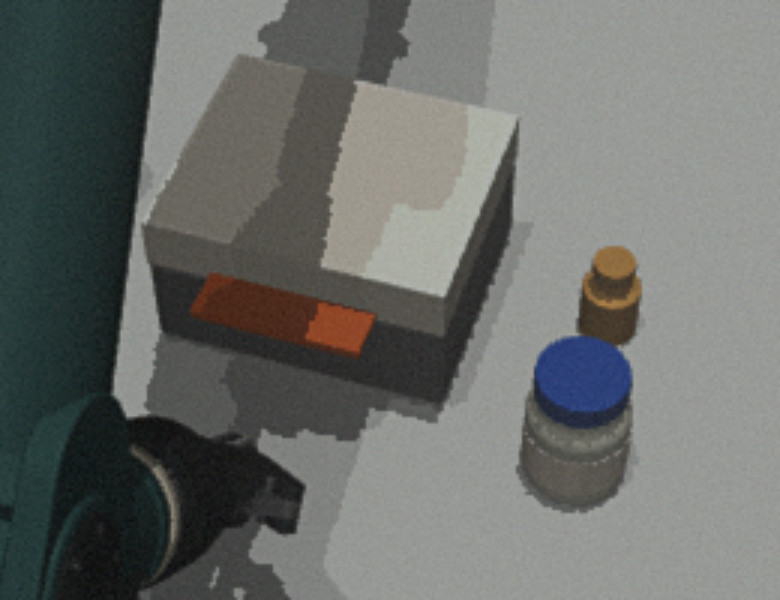

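View pics/top1.png

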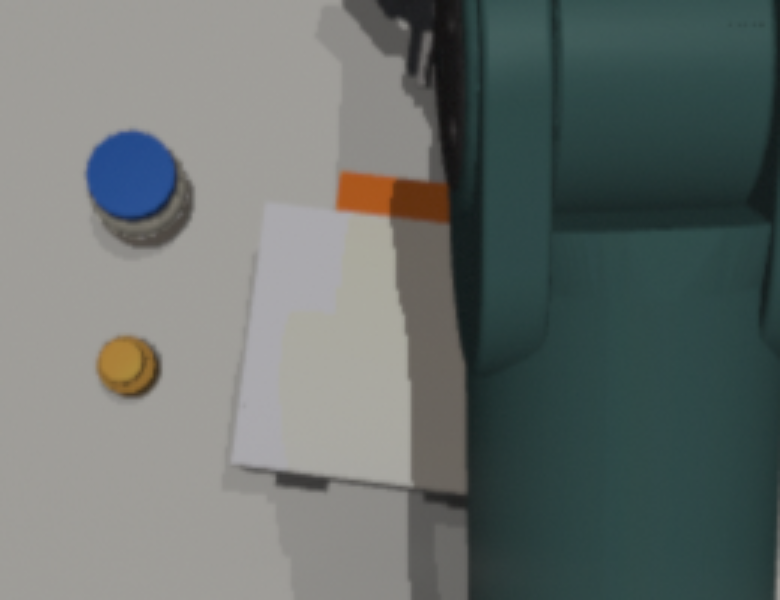

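Call:
drive_tool(commands=[[[0.5,-0.1,1.0],[0,0,0],0],[[0.5,0,1.0],[0,0,0],0],[[0.6,0,1.0],[0,0,0],0],[[0.6,0,0.9],[0,0,0],0]])

```text
t: 5.9
tcp_pos: [0.6645, 0.02, 0.0421]
tcp_rot: [179.2, -45.7, 173.9]
ft_force: [0.8, 0.6, -0.3]
opening: -0.0
```

```bash
python3 -c "
from plan import *
rows([(.17,0,.045,45)],[6],0)
"
```

```text
now 5.9 (array([ 0.2057, -0.002 ,  0.0421]), 'tilt', np.float64(45.7), 'side', np.float64(-0.1)) j [-2.3 62.3 -0.2 72.3 -6.8 90.6 83.8] f [ 0.8  0.6 -0.3]
[[0.45, -0.03, 0.39], [0.0, -0.002, 0.002], 0],
[[0.45, -0.03, 0.39], [0.0, -0.002, 0.002], 0],
[[0.45, -0.03, 0.39], [0.0, -0.002, 0.002], 0],
[[0.45, -0.03, 0.39], [0.0, -0.002, 0.002], 0],
[[0.45, -0.03, 0.39], [0.0, -0.002, 0.002], 0],
[[0.45, -0.03, 0.39], [0.0, -0.002, 0.002], 0],
```

Call:
drive_tool(commands=[[[0.4,0,0.4],[0,0,0],0],[[0.4,0,0.4],[0,0,0],0],[[0.4,0,0.4],[0,0,0],0],[[0.4,0,0.4],[0,0,0],0],[[0.4,0,0.4],[0,0,0],0],[[0.4,0,0.4],[0,0,0],0]])

```text
t: 6.65
tcp_pos: [0.6286, 0.0243, 0.043]
tcp_rot: [179.1, -45.7, 173.9]
ft_force: [0.4, -0.1, 0.3]
opening: 0.0
```

```bash
python3 -c "
from plan import *
rows([(.17,0,.045,45)],[2],0)
for n in ('scene',):
    c=cam(n); cr=c['img'][150:350,190:450]
    cv2.imwrite(f'pics/{n}2.png',cv2.resize(cr,None,fx=3,fy=3))
"
```

```text
now 6.65 (array([ 0.1695, -0.0018,  0.043 ]), 'tilt', np.float64(45.7), 'side', np.float64(-0.1)) j [-2.5 59.9 -0.5 78.7 -6.9 86.6 83.9] f [ 0.4 -0.1  0.3]
[[0.05, -0.09, -0.09], [0.001, -0.006, 0.006], 0],
[[0.05, -0.09, -0.09], [0.001, -0.006, 0.006], 0],
```

View pics/scene2.png

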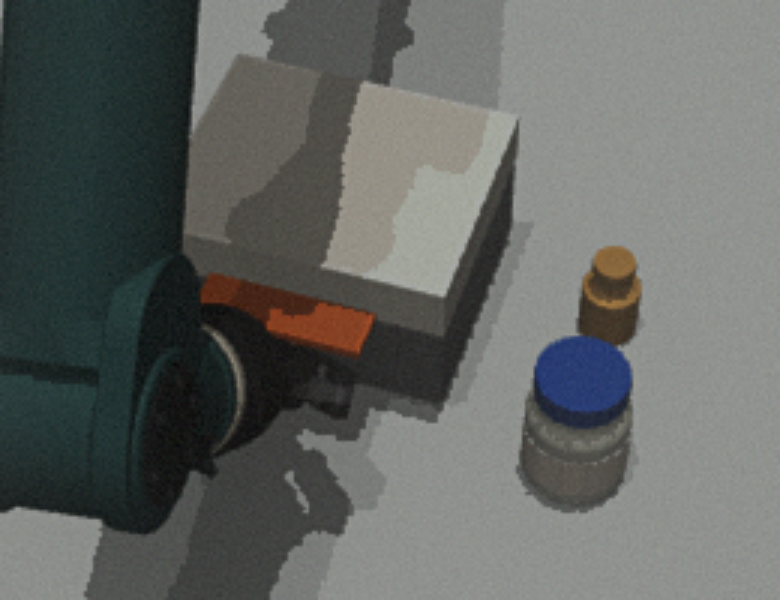

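```bash
cat >> plan.py <<'E'
def lift(ph,s=.022,half=.011):
    th=min(45.,max(0.,80-ph)); t=np.radians(th); p=np.radians(ph)
    E=np.array([.18*np.cos(p),.071+.18*np.sin(p)])
    c=E+s*np.array([-np.sin(t),-np.cos(t)])-half*np.array([-np.cos(t),np.sin(t)])
    return (c[0],0,c[1],th)
E
python3 -c "
from plan import *
for ph in range(0,90,10): print(ph,np.round(lift(ph),3))
rows([lift(0)]+[lift(p) for p in range(4,36,4)],[2]+[1]*8,0)
"
```

```text
0 [ 0.172  0.     0.048 45.   ]
10 [ 0.169  0.     0.079 45.   ]
20 [ 0.161  0.     0.109 45.   ]
30 [ 0.148  0.     0.138 45.   ]
40 [ 0.132  0.     0.163 40.   ]
50 [ 0.114  0.     0.184 30.   ]
60 [ 0.093  0.     0.202 20.   ]
70 [ 0.069  0.     0.217 10.   ]
80 [0.042 0.    0.226 0.   ]
now 6.7 (array([ 0.1693, -0.0018,  0.043 ]), 'tilt', np.float64(45.6), 'side', np.float64(-0.1)) j [-2.5 59.9 -0.5 78.8 -6.9 86.5 83.9] f [ 0.1 -0.1 -1.3]
[[0.07, -0.09, -0.27], [0.001, -0.006, 0.006], 0],
[[0.06, -0.09, -0.27], [0.001, -0.006, 0.006], 0],
[[0.92, -0.0, -0.86], [-0.0, 0.0, 0.0], 0],
[[0.98, 0.0, -0.79], [-0.0, 0.0, 0.0], 0],
[[1.03, 0.0, -0.72], [-0.0, 0.0, 0.0], 0],
[[1.08, -0.0, -0.65], [-0.0, 0.0, 0.0], 0],
[[1.12, 0.0, -0.57], [-0.0, 0.0, 0.0], 0],
[[1.16, 0.0, -0.49], [-0.0, 0.0, 0.0], 0],
[[1.19, -0.0, -0.41], [-0.0, 0.0, 0.0], 0],
[[1.21, 0.0, -0.33], [-0.0, 0.0, 0.0], 0],
```

Call:
drive_tool(commands=[[[0.1,-0.1,-0.3],[0,0,0],0],[[0.1,-0.1,-0.3],[0,0,0],0],[[0.9,0,-0.9],[0,0,0],0],[[1.0,0,-0.8],[0,0,0],0],[[1.0,0,-0.7],[0,0,0],0],[[1.1,0,-0.6],[0,0,0],0]])

```text
t: 7.45
tcp_pos: [0.6247, 0.0222, 0.1012]
tcp_rot: [179.1, -45.6, 173.9]
ft_force: [-0.1, -0.2, -0.0]
opening: -0.0001
```

```bash
python3 -c "
from plan import *
rows([lift(p) for p in range(20,45,4)],[1]*7,0)
for n in ('scene',):
    c=cam(n); cr=c['img'][100:350,140:460]
    cv2.imwrite(f'pics/{n}3.png',cv2.resize(cr,None,fx=2.4,fy=2.4))
"
```

```text
now 7.45 (array([0.1659, 0.0007, 0.1012]), 'tilt', np.float64(45.6), 'side', np.float64(-0.2)) j [-2.5 55.6 -0.4 79.5 -6.9 90.  83.6] f [-0.1 -0.2 -0. ]
[[0.89, 0.08, -0.24], [0.003, -0.011, 0.012], 0],
[[1.16, 0.0, -0.49], [-0.0, 0.0, 0.0], 0],
[[1.19, -0.0, -0.41], [-0.0, 0.0, 0.0], 0],
[[1.21, 0.0, -0.33], [-0.0, 0.0, 0.0], 0],
[[1.2, -0.0, -0.26], [-0.0, -0.017, -0.0], 0],
[[1.09, 0.0, -0.26], [0.0, -0.07, -0.0], 0],
[[1.09, 0.0, -0.26], [-0.0, -0.07, -0.0], 0],
```

View pics/scene3.png

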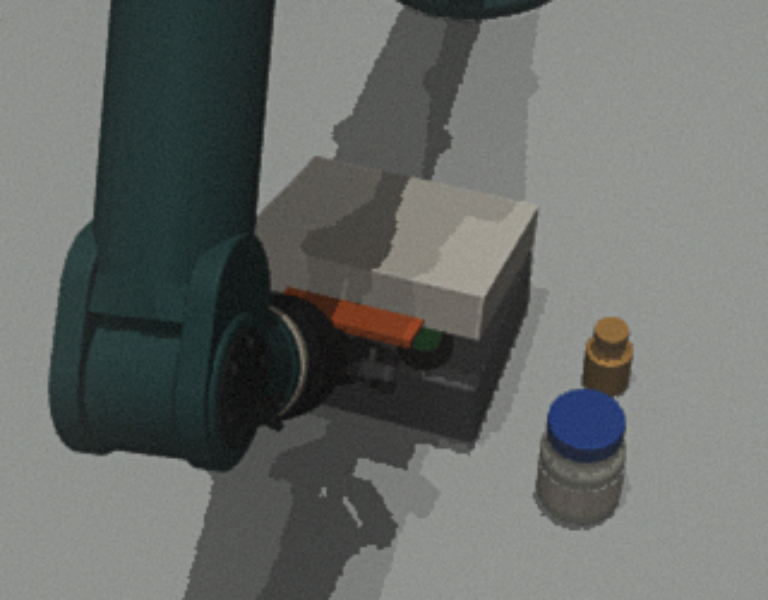

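Call:
drive_tool(commands=[[[1.0,0,-0.3],[0,0,0],0],[[1.2,0,-0.5],[0,0,0],0],[[1.2,0,-0.4],[0,0,0],0],[[1.2,0,-0.3],[0,0,0],0],[[1.2,0,-0.3],[0,-0.02,0],0]])

```text
t: 8.12
tcp_pos: [0.595, 0.0251, 0.1604]
tcp_rot: [179.1, -44.4, 173.9]
ft_force: [-0.2, 0.1, -0.3]
opening: 0.0001
```

```bash
python3 -c "
from plan import *
rows([lift(p) for p in range(40,77,4)],[1]*10,0)
for n in ('scene',):
    c=cam(n); cr=c['img'][100:350,140:460]
    cv2.imwrite(f'pics/{n}4.png',cv2.resize(cr,None,fx=2.4,fy=2.4))
"
```

```text
now 8.125 (array([0.136 , 0.0015, 0.1604]), 'tilt', np.float64(44.4), 'side', np.float64(-0.2)) j [-2.8 49.2 -0.5 84.5 -7.  90.2 83.1] f [-0.2  0.1 -0.3]
[[0.44, 0.16, 0.1], [0.003, -0.077, 0.013], 0],
[[1.09, 0.0, -0.26], [-0.0, -0.07, -0.0], 0],
[[1.09, 0.0, -0.26], [-0.0, -0.07, 0.0], 0],
[[1.09, -0.0, -0.26], [-0.0, -0.07, 0.0], 0],
[[1.09, 0.0, -0.26], [-0.0, -0.07, 0.0], 0],
[[1.09, 0.0, -0.26], [-0.0, -0.07, 0.0], 0],
[[1.09, -0.0, -0.26], [-0.0, -0.07, 0.0], 0],
[[1.09, 0.0, -0.26], [0.0, -0.07, -0.0], 0],
[[1.09, 0.0, -0.26], [0.0, -0.07, 0.0], 0],
[[1.09, -0.0, -0.26], [-0.0, -0.07, 0.0], 0],
```

View pics/scene4.png

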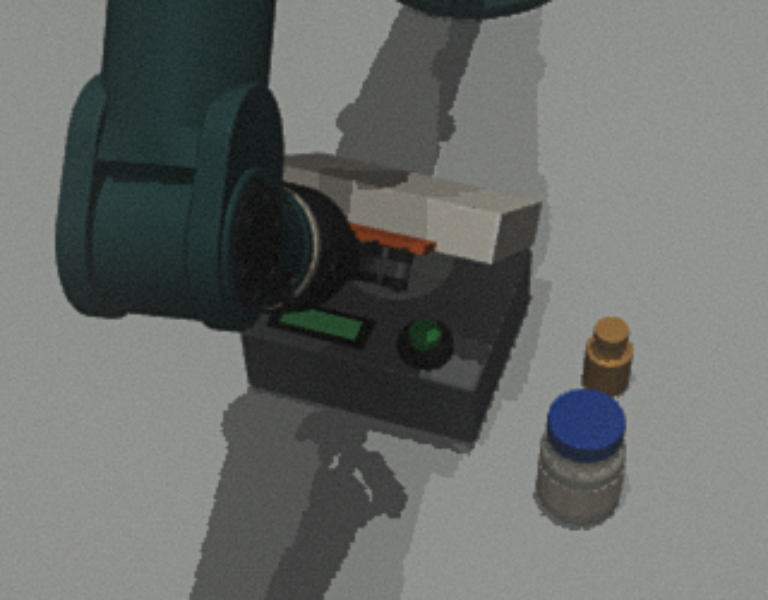

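Call:
drive_tool(commands=[[[0.6,0.1,0],[0,-0.07,0],0],[[1.1,0.1,-0.3],[0,-0.07,0],0],[[1.1,0,-0.3],[0,-0.07,0],0],[[1.1,0,-0.3],[0,-0.07,0],0],[[1.1,0,-0.3],[0,-0.07,0],0],[[1.1,0,-0.3],[0,-0.07,0],0]])

```text
t: 8.93
tcp_pos: [0.5505, 0.0304, 0.2111]
tcp_rot: [179.4, -19.4, 173.5]
ft_force: [0.4, 0.8, 0.1]
opening: -0.0001
```

```bash
python3 -c "
from plan import *
rows([lift(p) for p in range(64,96,4)],[1]*8,0)
for n in ('scene',):
    c=cam(n); cr=c['img'][100:350,140:460]
    cv2.imwrite(f'pics/{n}5.png',cv2.resize(cr,None,fx=2.4,fy=2.4))
"
```

```text
now 8.925 (array([0.0912, 0.0018, 0.2111]), 'tilt', np.float64(19.4), 'side', np.float64(-0.4)) j [-5.400e+00  3.090e+01  1.000e-01  1.038e+02 -5.000e+00  6.420e+01
  8.100e+01] f [0.4 0.8 0.1]
[[0.65, 0.18, 0.5], [0.007, -0.059, 0.01], 0],
[[1.09, 0.0, -0.26], [0.0, -0.07, -0.0], 0],
[[1.09, 0.0, -0.26], [0.0, -0.07, 0.0], 0],
[[1.09, -0.0, -0.26], [-0.0, -0.07, 0.0], 0],
[[1.09, 0.0, -0.26], [-0.0, -0.07, 0.0], 0],
[[1.24, -0.0, -0.17], [0.0, -0.0, 0.0], 0],
[[1.25, 0.0, -0.09], [0.0, -0.0, 0.0], 0],
[[1.26, 0.0, 0.0], [0.0, -0.0, 0.0], 0],
```

View pics/scene5.png

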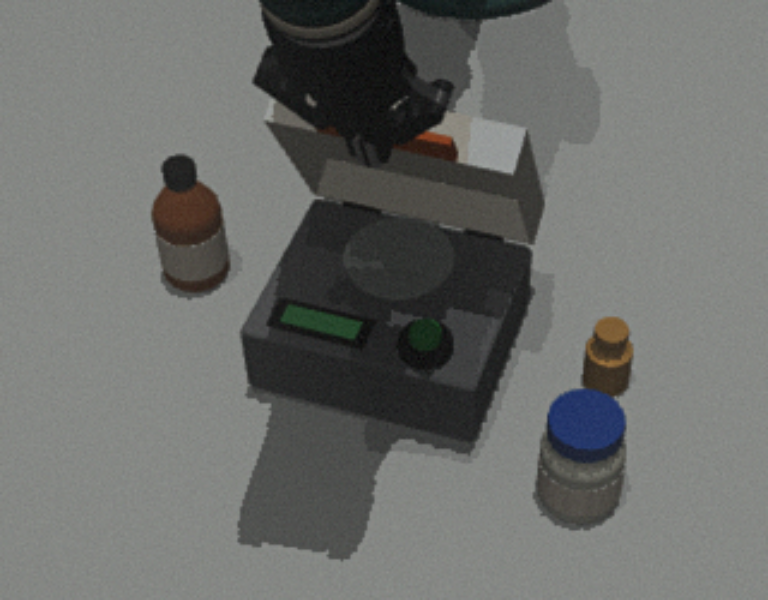

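Call:
drive_tool(commands=[[[0.8,0.1,0.5],[0,-0.06,0],0],[[1.1,0.1,0.0],[0,-0.07,0],0],[[1.1,0,-0.1],[0,-0.07,0],0],[[1.1,0,-0.1],[0,-0.07,0],0],[[1.1,0,-0.1],[0,-0.07,0],0],[[1.2,0,-0.1],[0,0,0],0]])

```text
t: 9.72
tcp_pos: [0.4829, 0.0394, 0.2243]
tcp_rot: [179.5, 0.6, 173.3]
ft_force: [0.2, 0.4, -1.1]
opening: 0.0001
```

```bash
python3 -c "
from plan import *
rows([lift(p) for p in range(86,96,4)],[1]*3,0)
for n in ('scene',):
    c=cam(n); cr=c['img'][100:350,140:460]
    cv2.imwrite(f'pics/{n}6.png',cv2.resize(cr,None,fx=2.4,fy=2.4))
"
```

```text
now 9.725 (array([0.023 , 0.0012, 0.2243]), 'tilt', np.float64(-0.6), 'side', np.float64(-0.5)) j [-10.6  17.    0.9 123.4  -1.   38.9  74.4] f [ 0.2  0.4 -1.1]
[[-0.06, 0.13, -0.42], [0.009, 0.01, 0.007], 0],
[[1.26, -0.0, -0.04], [0.0, -0.0, 0.0], 0],
[[1.26, 0.0, 0.04], [0.0, -0.0, 0.0], 0],
```

View pics/scene6.png

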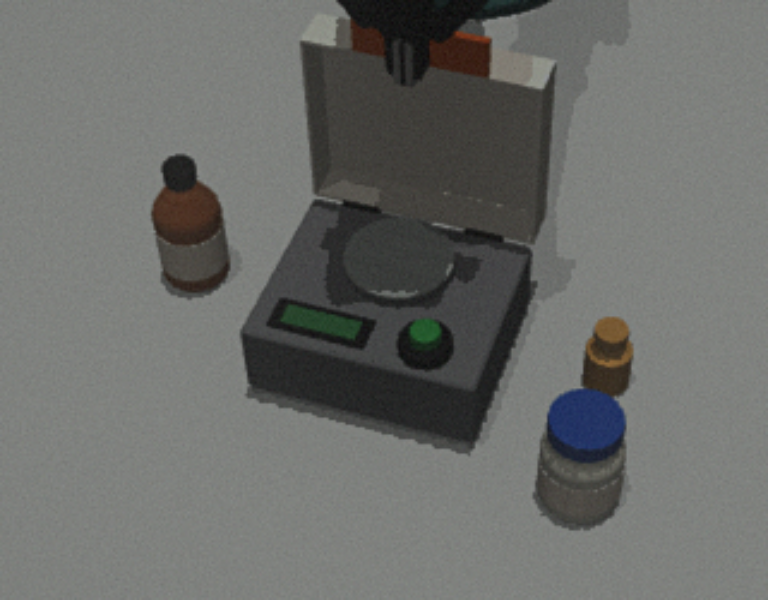

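Call:
drive_tool(commands=[[[0.6,0.1,0],[0,0,0],0],[[0,0,0],[0,0,0],0],[[0,0,0],[0,0,0],0],[[0,0,0],[0,0,0],0],[[-1,0,0],[0,0,0],0],[[-1,0,0],[0,0,0],0]])

```text
t: 10.52
tcp_pos: [0.4994, 0.0386, 0.2243]
tcp_rot: [179.5, 0.5, 173.2]
ft_force: [0.3, 0.3, 0.2]
opening: -0.0002
```

```bash
python3 -c "
from plan import *
rows([(.125,-.045,.20,0)],[8],0)
for n in ('scene',):
    c=cam(n); cr=c['img'][100:350,140:460]
    cv2.imwrite(f'pics/{n}7.png',cv2.resize(cr,None,fx=2.4,fy=2.4))
"
```

```text
now 10.525 (array([ 0.0395, -0.    ,  0.2243]), 'tilt', np.float64(-0.5), 'side', np.float64(-0.5)) j [-10.2  18.2   1.  121.5  -1.1  39.7  74.9] f [0.3 0.3 0.2]
[[-1.07, 0.55, 0.32], [0.001, 0.001, 0.001], 0],
[[-1.07, 0.55, 0.32], [0.001, 0.001, 0.001], 0],
[[-1.07, 0.55, 0.31], [0.001, 0.001, 0.001], 0],
[[-1.07, 0.56, 0.31], [0.001, 0.001, 0.001], 0],
[[-1.07, 0.56, 0.31], [0.001, 0.001, 0.001], 0],
[[-1.07, 0.56, 0.31], [0.001, 0.001, 0.001], 0],
[[-1.07, 0.56, 0.31], [0.001, 0.001, 0.001], 0],
[[-1.07, 0.56, 0.31], [0.001, 0.001, 0.001], 0],
```

View pics/scene7.png

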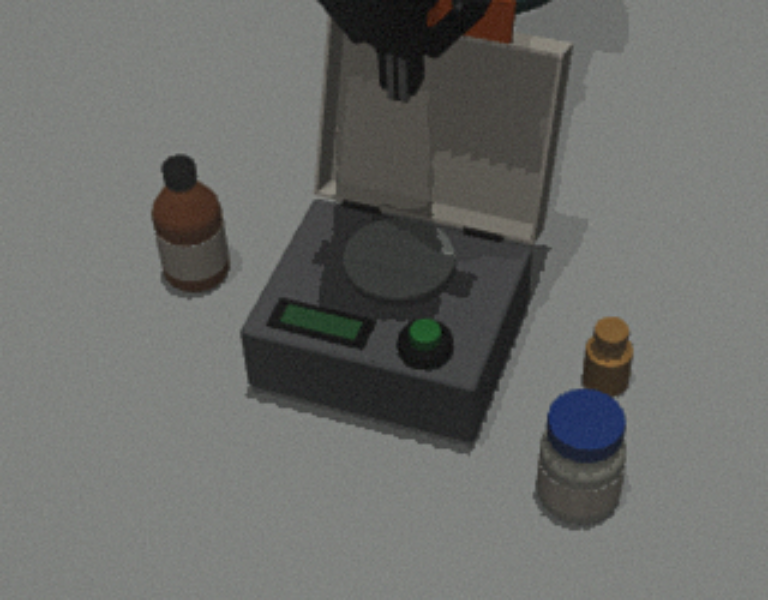

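Call:
drive_tool(commands=[[[-1.1,0.5,0.3],[0,0,0],0],[[-1.1,0.6,0.3],[0,0,0],0],[[-1.1,0.5,0.3],[0,0,0],0],[[-1.1,0.6,0.3],[0,0,0],0],[[-1.1,0.6,0.3],[0,0,0],0],[[-1.1,0.6,0.3],[0,0,0],0],[[-1.1,0.6,0.3],[0,0,0],0],[[-1.1,0.6,0.3],[0,0,0],0]])

```text
t: 11.58
tcp_pos: [0.6011, 0.0768, 0.1997]
tcp_rot: [179.4, 0.6, 173.2]
ft_force: [0.1, -0.1, 0.2]
opening: -0.0001
```

```bash
python3 -c "
from plan import *
np.set_printoptions(precision=4,suppress=True)
rows([(.125,-.045,.12,0)],[8],0)
for n in ('scene','top'):
    c=cam(n); cr=c['img'][180:300,220:380] if n=='scene' else c['img'][150:350,220:480]
    m=cv2.inRange(cv2.cvtColor(c['img'],cv2.COLOR_BGR2HSV),(50,120,40),(80,255,255))
    k,l,st,ce=cv2.connectedComponentsWithStats(m); print(n,st[1:][st[1:,4]>15],ce[1:][st[1:,4]>15])
    cv2.imwrite(f'pics/{n}8.png',cv2.resize(cr,None,fx=5 if n=='scene' else 3,fy=5 if n=='scene' else 3))
    for z in (.075,.08,.085,.09): print(z, proj(c,[[.5898,.0727,z]]))
"
```

```text
now 11.575 (array([ 0.1357, -0.0505,  0.1997]), 'tilt', np.float64(-0.6), 'side', np.float64(-0.6)) j [-12.1  27.2   1.  110.1  -1.2  42.1  72.9] f [ 0.1 -0.1  0.2]
[[0.14, -0.08, 0.99], [0.001, 0.001, 0.001], 0],
[[0.14, -0.08, 0.99], [0.001, 0.001, 0.001], 0],
[[0.14, -0.08, 0.99], [0.001, 0.001, 0.001], 0],
[[0.14, -0.07, 1.0], [0.001, 0.001, 0.001], 0],
[[0.14, -0.07, 1.0], [0.001, 0.001, 0.001], 0],
[[0.14, -0.07, 1.0], [0.001, 0.001, 0.001], 0],
[[0.14, -0.07, 1.0], [0.001, 0.001, 0.001], 0],
[[0.13, -0.07, 1.0], [0.001, 0.001, 0.001], 0],
scene [[311 233  12  12  60]] [[315.8167 238.35  ]]
0.075 [[316.759  242.9465]]
0.08 [[316.7264 241.0224]]
0.085 [[316.6935 239.0847]]
0.09 [[316.6604 237.1331]]
top [] []
0.075 [[331.528  237.8227]]
0.08 [[331.5647 237.3464]]
0.085 [[331.6018 236.8647]]
0.09 [[331.6393 236.3776]]
```

View pics/scene8.png

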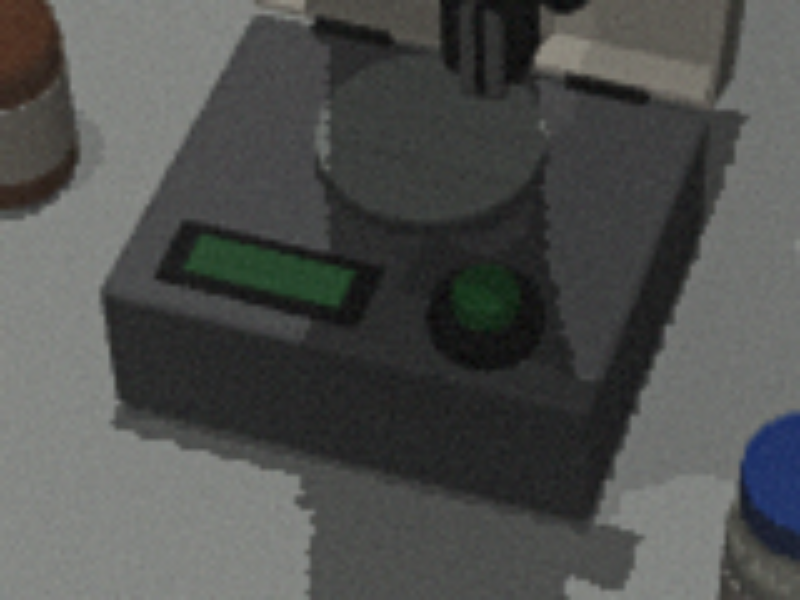

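View pics/top8.png

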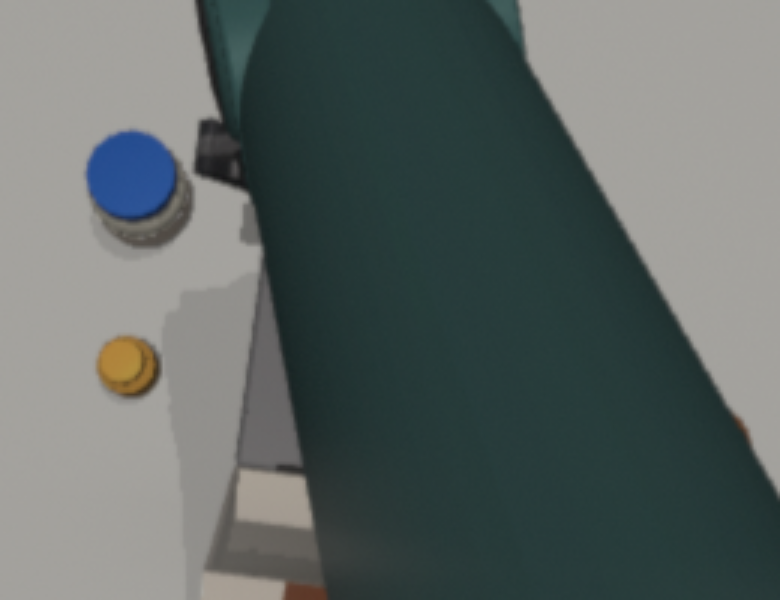

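Call:
drive_tool(commands=[[[0.2,-0.1,1.1],[0.001,0.001,0],0],[[0.2,-0.1,1.1],[0,0,0],0],[[0.2,-0.1,1.1],[0,0,0],0],[[0.2,-0.1,1.1],[0,0,0],0],[[0.2,-0.1,1.1],[0,0,0],0],[[0.1,-0.1,1.1],[0,0,0],0],[[0.1,0,1.1],[0,0,0],0],[[0.1,0,1.1],[0,0,0],0],[[0,0,0.8],[0,0,0],0],[[0,0,0],[0,0,0],0]])

```text
t: 12.92
tcp_pos: [0.5859, 0.0724, 0.0958]
tcp_rot: [179.5, 0.4, 173.2]
ft_force: [0.6, -1.0, 0.6]
opening: -0.0001
```

```bash
python3 -c "
from plan import *
rows([(.125,-.045,.09,0)],[3],0)
for n in ('scene',):
    c=cam(n); cr=c['img'][180:300,220:380]
    cv2.imwrite(f'pics/{n}9.png',cv2.resize(cr,None,fx=5,fy=5))
"
```

```text
now 12.925 (array([ 0.1212, -0.0443,  0.0958]), 'tilt', np.float64(-0.4), 'side', np.float64(-0.5)) j [-11.7  34.7   0.5 115.5  -1.3  29.4  73.1] f [ 0.6 -1.   0.6]
[[-0.13, 0.02, 0.19], [0.003, 0.002, 0.002], 0],
[[-0.13, 0.02, 0.19], [0.003, 0.002, 0.002], 0],
[[-0.13, 0.02, 0.19], [0.003, 0.002, 0.002], 0],
```

View pics/scene9.png

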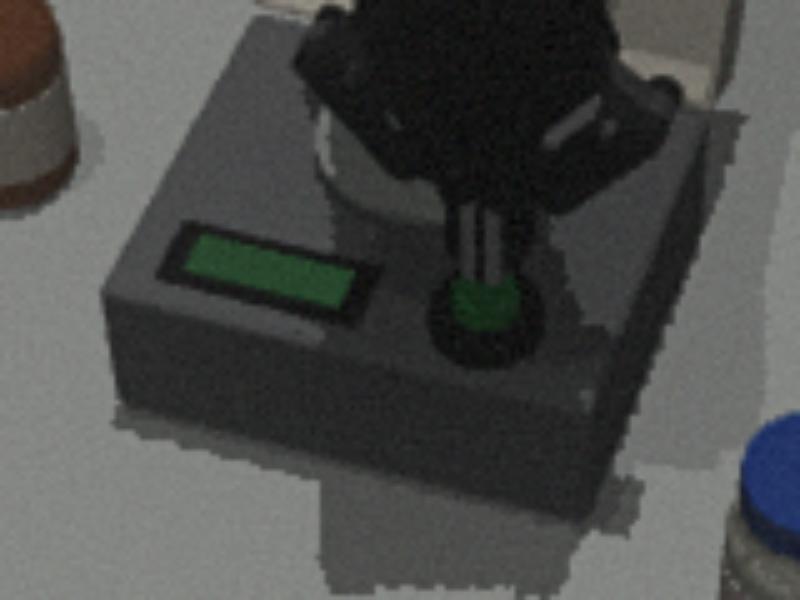

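Call:
drive_tool(commands=[[[-0.2,0,0.3],[0,0,0],0],[[-0.2,0,0.3],[0,0,0],0],[[0,0,0.3],[0,0,0],0]])

```text
t: 13.35
tcp_pos: [0.5911, 0.0721, 0.088]
tcp_rot: [179.5, 0.5, 173.2]
ft_force: [-0.9, -0.1, 3.3]
opening: 0.0001
```

Call:
drive_tool(commands=[[[0,0,0.3],[0,0,0],0],[[0,0,0.3],[0,0,0],0]])

```text
t: 13.6
tcp_pos: [0.5913, 0.0722, 0.0855]
tcp_rot: [179.5, 0.4, 173.2]
ft_force: [-9.0, -0.8, 34.7]
opening: -0.0005
```

```bash
python3 -c "
from plan import *
rows([(.125,-.045,.09,0)],[1],0)
for n in ('scene',):
    c=cam(n); cr=c['img'][180:300,220:380]
    cv2.imwrite(f'pics/{n}10.png',cv2.resize(cr,None,fx=5,fy=5))
"
```

```text
now 13.6 (array([ 0.1265, -0.0447,  0.0855]), 'tilt', np.float64(-0.4), 'side', np.float64(-0.5)) j [-11.5  35.8   0.5 115.1  -1.3  28.5  73.2] f [-9.  -0.8 34.7]
[[0.15, 0.04, -0.45], [0.009, 0.007, 0.006], 0],
```

View pics/scene10.png

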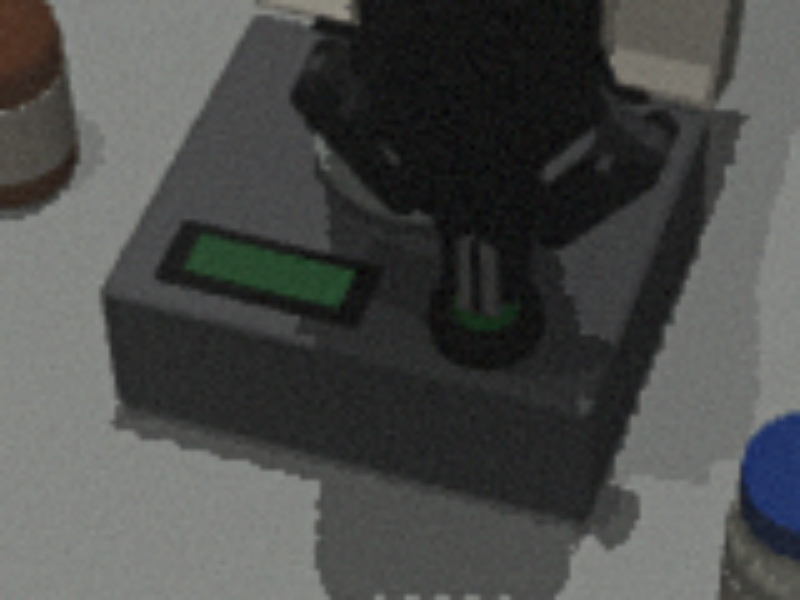

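Call:
drive_tool(commands=[[[0,0,-0.2],[0,0,0],0]])

```text
t: 13.78
tcp_pos: [0.5911, 0.0721, 0.0888]
tcp_rot: [179.5, 0.5, 173.2]
ft_force: [-0.7, 0.4, 2.0]
opening: -0.0001
```

Call:
drive_tool(commands=[[[0,0,-0.2],[0,0,0],0]])

```text
t: 13.9
tcp_pos: [0.5911, 0.0721, 0.0911]
tcp_rot: [179.5, 0.5, 173.2]
ft_force: [-0.1, 0.5, 1.0]
opening: -0.0002
```

Call:
drive_tool(commands=[[[0,0,-0.2],[0,0,0],0]])

```text
t: 14.02
tcp_pos: [0.5913, 0.0722, 0.093]
tcp_rot: [179.5, 0.5, 173.2]
ft_force: [-0.3, -0.0, -0.7]
opening: -0.0001
```

Call:
drive_tool(commands=[[[0,0,-0.2],[0,0,0],0]])

```text
t: 14.15
tcp_pos: [0.5914, 0.0721, 0.0947]
tcp_rot: [179.5, 0.5, 173.2]
ft_force: [0.3, -0.1, -0.3]
opening: -0.0001
```

Call:
drive_tool(commands=[[[0,0,-0.2],[0,0,0],0]])

```text
t: 14.28
tcp_pos: [0.5915, 0.0721, 0.0965]
tcp_rot: [179.5, 0.5, 173.2]
ft_force: [0.1, -0.1, 0.2]
opening: 0.0002
```

Call:
drive_tool(commands=[[[0,0,-0.2],[0,0,0],0]])

```text
t: 14.4
tcp_pos: [0.5915, 0.0721, 0.0984]
tcp_rot: [179.5, 0.5, 173.2]
ft_force: [-0.5, 0.4, 0.1]
opening: 0.0002
```

Call:
drive_tool(commands=[[[-0.3,0,-1.5],[0,0,0],0],[[-0.3,0,-2],[0,0,0],0],[[-0.5,0,-2.5],[0,0,0],0],[[-1,0,-2.5],[0,0,0],0],[[-1,-0.5,-2.5],[0,0,0],0],[[-1,-1.5,-2.5],[0,0,0],0],[[-1,-2.5,-2],[0,0,0],0],[[-1,-3,-1],[0,0,0],0],[[-1,-3,0],[0,0,0],0],[[-0.5,-2,0],[0,0,0],0]])

```text
t: 15.65
tcp_pos: [0.6554, -0.0634, 0.2791]
tcp_rot: [179.3, 1.1, 173.5]
ft_force: [-0.1, -0.1, -0.4]
opening: 0.0001
```

```bash
python3 -c "
from plan import *
rows([],[],0)
for n in ('scene','top'):
    c=cam(n); 
    cv2.imwrite(f'pics/{n}11.png',c['img'])
"
```

```text
now 15.65 (array([0.207 , 0.0819, 0.2791]), 'tilt', np.float64(-1.1), 'side', np.float64(-0.7)) j [ 0.4 25.8  2.1 99.5 -1.9 53.5 86.9] f [-0.1 -0.1 -0.4]
```

View pics/scene11.png

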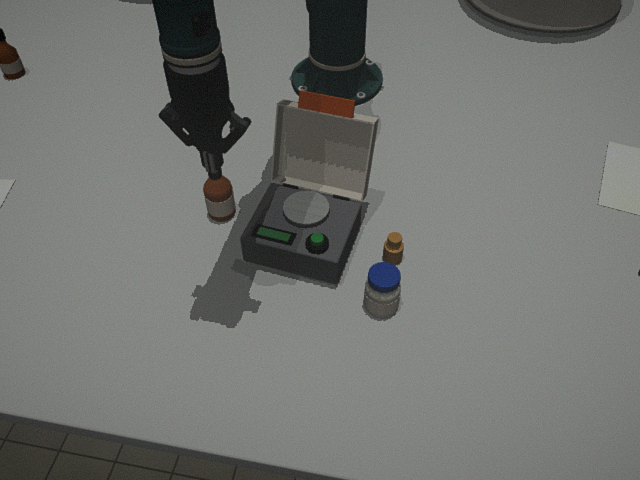

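View pics/top11.png

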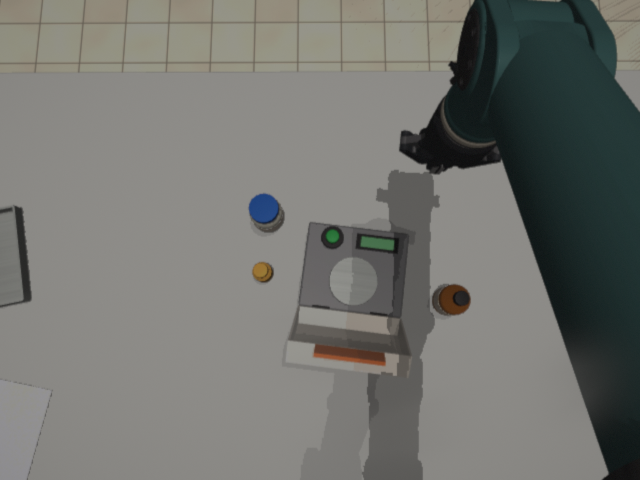

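```bash
python3 -c "
from bench import r
print(r.sense()['t'],r.sign_off())"
```

```text
the job is handed in; nothing more can be done
15.75 None
```

The hood is open, the power button has been pressed and released, and I handed the job in at 15.75 s of the 56 s allowed.

- **Hood:** With the fingers closed and tilted about 45° under the orange lip, I swung the hood up to roughly 86°. I backed off and it fell open by itself. The last pictures show it leaning back open, with nothing touching it.
- **Button:** I pressed from straight above. The force rose from zero at about 92 mm height to a hard stop at 85.5 mm, so about 6 mm of travel. The force at the stop was 34.7 N, much more than the roughly 4 N needed, but it was fingertip contact and only brief. It fell back to zero by about 93 mm as I lifted off.
- **Final checks:** The last pictures show the green button top clear. The bottle, jar and weight are at the same pixels as at the start. The wrist force was about 0, and the gripper was 28 cm above the table with nothing in contact.
- **Disagreement:** The task text says the balance's rear points roughly to the robot's left. Both cameras showed it pointing back toward the robot, at a yaw of about 173°. I followed the images, and the hood and button were where they indicated.

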